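# Tap the levelling wedge tight under the carousel unit's short foot

## Task

Take the mallet from its mat and drive the wooden wedge straight in under the short foot of the carousel unit with several light, slow taps, until it no longer advances and sits tight between bench and foot. Hit only with the mallet and never hard, do not touch the wedge with the gripper, and leave the other things alone; then lay the mallet flat on its mat again and let go.

Things in the scene. Friction and masses are not known exactly. Their poses are not given: they have to be found in the camera images.
- unit: Off-white box-shaped sample carousel unit, 300 x 300 mm, 126 mm high (136 at the round carousel on top), heavy, does not move. Origin on the bench under its centre, z up. The casing's lower face is 34 mm above the bench. It stands on three round feet; the fourth foot, under its +x, -y corner, does not reach the bench.
- foot_edge (a point): Middle of the short foot's outer lower edge (unit x +105, y -150 mm), axes as the unit's. The foot is a black rubber block, 60 (x) by 45 mm (y), flush with the unit's -y side. Given at the nominal height of 14 mm; the real gap differs from case to case, 10 to 18 mm, and is not measured. The wedge is driven along +y here, square to that side.
- wedge: Brown wooden wedge on the bench, flat side down, 120 mm long (x), 36 wide (y), thickness growing evenly from 5 mm at the thin end (+x) to 29 mm at the square back (x = -60), 1 mm in 5. Origin: middle of its underside. About 50 g. Its thin end starts loosely under the short foot.
- wedge_back (a point): Middle of the wedge's upright back face, the one to tap: 36 mm wide, 29 mm high, point 14.5 mm above the bench; axes as the wedge's. It slides freely till it meets the foot, then binds and stays put when let go. Taps at 50 mm/s, each stopped once 9 N is felt, peak at about 35 N and seat it well, each moving it 1 mm or so at the end; taps at 100 mm/s reach 65 N. Over 60 N is too hard.
- mallet: Small mallet lying on its side. Head: black block with a steel band, 34 (x) by 90 (y) by 34 mm high, middle at x = +55, striking faces at y = +45 and -45 mm. Handle: pale wood with a black sleeve, 20 wide (y), 28 mm high, flat-sided, from the head to x = -132. Origin: underside of the handle, 55 mm from the head's middle, with room for fingers. 0.25 to 0.45 kg, balances about 23 mm headwards of it.
- mat: Blue cloth mat, 280 mm (x) by 180 mm (y), 4 mm thick, fixed to the bench; the mallet starts on it. Origin under its centre.
- spirit_level: Bystander: aluminium spirit level, 22 x 140 x 16 mm, lying on the unit.
- reagent_bottle: Bystander: brown jar, 52 mm across, 110 mm high.
- beaker: Bystander: glass beaker, 64 mm across, 85 mm high.
- tip_box: Bystander: box of pipette tips, 85 x 120 x 59 mm.
- tube_rack: Bystander: rack of tubes, 60 x 200 mm, 90 mm high.
- packing_plate: Bystander: thin wooden plate, 50 x 70 x 8 mm, flat on the bench, not the wedge.
- dish: Bystander: glass dish, 84 mm across, 14 mm high.
Mind the look-alikes: they are no part of the job. Of the things like the wedge, leave any that is purple; of the rest the smaller one is meant.

How it is judged:
By the outcome, as a careful person would: the job done as asked, in the order asked, and still so for the second after the job is handed in, with the robot touching nothing.
It also fails if it takes over 64 s, if anything falls off the work surface, if the arm or the gripper's body presses on something with over 40 N, if the wrist force passes 120 N, or if a joint passes its speed limit or range.

## Robot

A 6-joint arm with a two-finger parallel gripper is mounted at the origin on the work surface. World frame = base frame: x ahead of the robot, y to its left, z up, the work surface at z = 0. Lengths are in m, angles in rad, forces in N, time in s.
With the tool pointing down it reaches from about 0.275 to 0.775 m from the base axis. Payload 14.6 kg.
Tool frame: the origin (TCP) lies midway between the tips of the shut fingers; the grasp point (between the pads) lies arm.hold_point_z behind it (arm.hold_point_z is the distance from the TCP to the grasp point, in m); z points along the fingers, y is the line along which they close (so a half turn about z gives the same grasp; the last joint's range is limited). The gripper opens to 85 mm and grips with 20 to 120 N. Pads are 22 mm wide; open, the fingers measure 114 mm over their backs; the gripper's body (76 mm by 85 mm) begins 54 mm behind the grasp point. The pads swing forward as they close: fully open they stand 13 mm farther back than shut.
Start: joints at [-1.463, 0.263, -0.048, 1.259, 0, 1.415], TCP at [0.136, -0.507, 0.231] pointing down, gripper open.
Joint ranges: [-2.65, 2.65], [-0.89, 1.7], [-1.18, 1.37], [-2.13, 2.11], [-1.35, 1.29], [-3.14, 3.14]. Speed limits (rad/s): [1.89, 1.89, 2.57, 2.79, 3.14, 3.14].

## Interface

Orientations are given as a unit quaternion [w, x, y, z].
In Python, from plant import arm gives the robot as it stands.
- The arm moves only by the shell command python3 -m handwheel 'ROWS' [FORCE]. ROWS is JSON, a list of rows, each a list of 3 entries, a list of its own where there are three numbers: the opening, from 0 (shut) to 1 (fully open), then the shift along the tool's x, y, z in units of 25 mm (1.0 is 25 mm), then the turn about the tool's z in units of 5 degrees (1.0 is 5 degrees). A call has 1 to 8 rows; each row shifts and turns the commanded pose from where the row before left it, along the tool's axes as they then stand; what a row does not reach is not made up. A row lasts 1/12 s, in which the tool goes at most 41.7 mm and 7.16 degrees, less where a joint would pass 70% of its speed; a pose out of reach is approached as far as the arm can. A call is refused whole if a number of a shift passes 1 or a number of a turn 1, either way. A call with a gripper value outside its range is refused whole. The fingers move at their own pace and stop on an object; FORCE is the grip in N (left out, the last holds). Time passes only in rows, so rows that do not move let the fingers close. It gives the time, the measured TCP pose, the force, the opening and the grip force at its end, in the units of the state.
- arm.sense(): the state, without advancing time (a new reading comes with each control period).
- arm.snapshot(name): name is "scene" or "top" or "wrist"; returns a dict with "pixels" (400x640x3 uint8, red, green, blue), "fx", "fy", "cx", "cy" (pixels), "extrinsics" (4x4, takes a point from camera to world coordinates). Camera axes: x right, y down, z forward; pixel columns grow to the right and rows downward; lengths in m; the calibration is good to about 2 mm. The wrist camera is an equidistant fisheye: a pixel r from the principal point sees the ray r / f radians off the axis. A picture is of the moment at which its call begins. There is no depth.
- arm.finish_job(): hands the job in; it is judged then, once.
The state is a dict: "time": time; "joint_pos": joint angles; "joint_velocities": joint speeds; "joint_efforts": joint torques, N m; "position": TCP position; "eef_rot": TCP orientation; "contact_force": force on the tool from outside, world axes, zero at the start; "wrist_torque": the same for the moment, N m; "finger_gap": opening from 0.0 (shut) to 1.0 (fully open); "grasp_force": force on a finger pad.
Only numpy, scipy, OpenCV 4.12 (cv2) and the standard library are available. Lean on these libraries where they do the work, as an engineer would, in place of code of your own. Each camera call takes 0.05 s, during which the arm holds its last target. There are 200 camera calls.

## Working session

There is one attempt and no reset: what is moved stays moved. The work goes in short steps, Python scripts to look and compute and a shell command to move; the robot and the scene stay as the last step left them, time stands still between calls to the robot, and variables do not carry over. Pictures are saved under pics/ and viewed, at most 10 in all, crops included, and the job is handed in when it is done.

```bash
mkdir -p pics; ls
python3 - <<'E'
from plant import arm
import cv2,numpy as np
s=arm.sense();print({k:np.round(v,3).tolist() for k,v in s.items()},arm.hold_point_z)
for n in("scene","top"):
    d=arm.snapshot(n);cv2.imwrite(f"pics/{n}0.png",d["pixels"][:,:,::-1])
    np.savez(f"pics/{n}0.npz",**d)
    print(n,d["fx"],d["fy"],d["cx"],d["cy"],np.round(d["extrinsics"],3).tolist())
E
```

```text
pics
{'time': 0.0, 'joint_pos': [-1.463, 0.264, -0.049, 1.259, 0.0, 1.415], 'joint_velocities': [-0.002, 0.001, 0.001, 0.001, -0.001, -0.001], 'joint_efforts': [0.001, -63.762, 38.456, 0.014, -0.0, 0.0], 'position': [0.136, -0.507, 0.231], 'eef_rot': [-0.001, 0.991, 0.131, 0.0], 'contact_force': [-0.292, 0.111, 0.083], 'wrist_torque': [-0.005, 0.003, 0.0], 'grasp_force': 0.0, 'finger_gap': 1.0} 0.0187
scene 435.5097874866253 435.5097874866253 319.51877003805043 198.2786393193221 [[-0.87, 0.369, -0.327, 1.019], [0.493, 0.653, -0.575, 0.815], [0.002, -0.661, -0.75, 1.143], [0.0, 0.0, 0.0, 1.0]]
top 439.6551075426126 439.6551075426126 317.13114273242576 206.39709488702192 [[-0.002, -0.998, 0.062, 0.477], [-1.0, 0.002, -0.001, -0.009], [0.001, -0.062, -0.998, 1.712], [0.0, 0.0, 0.0, 1.0]]
```

View pics/top0.png

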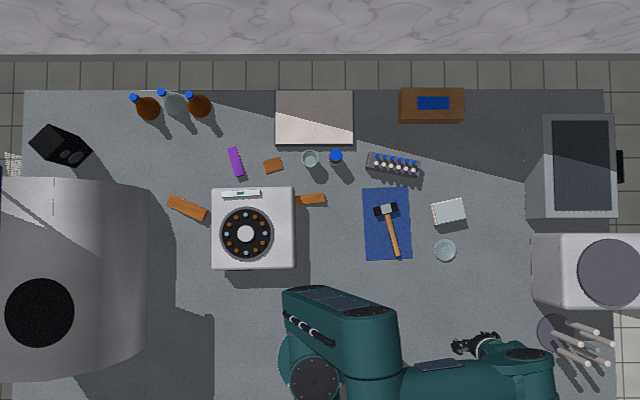

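View pics/scene0.png

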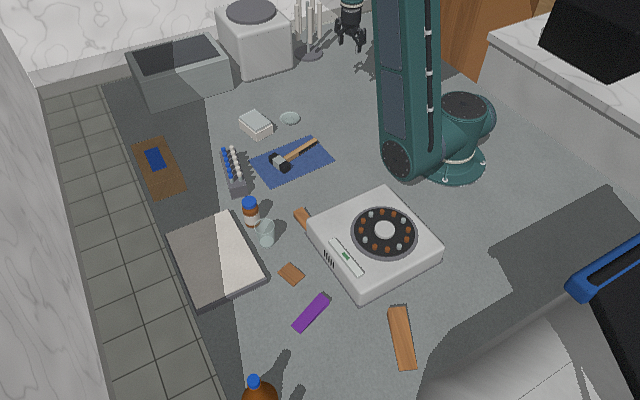

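The top view shows the wedge at about (312,199), to the right (−y) of the unit at (253,228). The mallet is on the blue mat, with its head at (386,209) and handle end at (397,255). The larger brown wedge at (187,207) and the purple one at (236,161) are the look-alikes. The scene view agrees, with the wedge at (302,217) and the mallet at (293,153).

```bash
cat > h.py <<'E'
import numpy as np,cv2
def ray(d,u,v):
    x=(u-d["cx"])/d["fx"];y=(v-d["cy"])/d["fy"];T=d["extrinsics"]
    return T[:3,3],T[:3,:3]@np.array([x,y,1.])
def fray(d,u,v):
    a=np.array([u-d["cx"],v-d["cy"]]);r=np.hypot(*a)+1e-9;t=r/d["fx"];T=d["extrinsics"]
    return T[:3,3],T[:3,:3]@np.array([*(a/r*np.sin(t)),np.cos(t)])
def on(d,p,z,f=ray):
    o,r=f(d,*p);return (o+r*(z-o[2])/r[2])[:2]
def blobs(m,lo=30):
    n,l,s,c=cv2.connectedComponentsWithStats(m.astype(np.uint8))
    return [(l==i,s[i],c[i]) for i in range(1,n) if s[i][4]>=lo]
def rect(m):
    p=np.argwhere(m)[:,::-1].astype(np.float32);return cv2.boxPoints(cv2.minAreaRect(p))
E
python3 - <<'E'
from h import *
np.set_printoptions(precision=3,suppress=True)
for n in("top","scene"):
    d=dict(np.load(f"pics/{n}0.npz"));im=d["pixels"];H=cv2.cvtColor(im,cv2.COLOR_RGB2HSV).astype(int);h,s,v=H[...,0],H[...,1],H[...,2]
    roi=np.zeros(h.shape,bool)
    if n=="top": roi[140:275,160:440]=1
    else: roi[120:380,200:450]=1
    for name,m,z in(("brown",(h<16)&(s>110)&(v>60),0.02),("mat",(h>100)&(h<125)&(s>90)&(v>50),0.004),("white",(s<30)&(v>165),0.126),("pale",(h>8)&(h<25)&(s>60)&(s<=160)&(v>120),0.035)):
        for b,st,c in blobs(m&roi,60):
            r=rect(b);print(n,name,st[4],c,"c",on(d,c,z),"corners",[on(d,p,z).round(3).tolist() for p in r])
E
```

```text
top brown 219 [272.566 164.479] c [0.744 0.162] corners [[0.758, 0.202], [0.778, 0.136], [0.731, 0.122], [0.711, 0.187]]
top brown 272 [309.254 198.456] c [0.612 0.02 ] corners [[0.624, 0.079], [0.636, -0.034], [0.6, -0.038], [0.588, 0.075]]
top brown 509 [186.778 207.479] c [0.578 0.492] corners [[0.587, 0.574], [0.632, 0.555], [0.568, 0.41], [0.523, 0.429]]
top brown 73 [394.589 243.589] c [ 0.438 -0.307] corners [[0.48, -0.285], [0.485, -0.306], [0.395, -0.328], [0.39, -0.308]]
top mat 136 [335.522 154.728] c [ 0.785 -0.083] corners [[0.76, -0.061], [0.808, -0.061], [0.808, -0.109], [0.76, -0.108]]
top mat 2822 [386.178 222.986] c [ 0.517 -0.279] corners [[0.653, -0.184], [0.663, -0.364], [0.383, -0.376], [0.373, -0.198]]
top white 307 [313.876 141.495] c [0.812 0.001] corners [[0.817, 0.139], [0.817, -0.138], [0.806, -0.138], [0.806, 0.139]]
top white 3702 [254.576 224.065] c [0.511 0.215] corners [[0.644, 0.374], [0.647, 0.086], [0.359, 0.082], [0.356, 0.367]]
top white 127 [436.181 211.339] c [ 0.556 -0.44 ] corners [[0.59, -0.422], [0.59, -0.451], [0.51, -0.45], [0.51, -0.421]
[... 1653 characters left out ...]
.887 0.103] corners [[0.955, -0.06], [0.827, -0.07], [0.843, 0.207], [0.955, 0.207]]
scene white 252 [384.325 228.575] c [0.468 0.232] corners [[0.476, 0.195], [0.427, 0.223], [0.459, 0.268], [0.507, 0.241]]
scene pale 176 [298.523 149.824] c [ 0.485 -0.284] corners [[0.549, -0.281], [0.396, -0.32], [0.4, -0.283], [0.552, -0.246]]
scene pale 186 [301.226 215.855] c [0.626 0.003] corners [[0.643, -0.028], [0.603, -0.037], [0.605, 0.055], [0.643, 0.063]]
scene pale 335 [290.549 273.573] c [0.756 0.181] corners [[0.789, 0.157], [0.744, 0.134], [0.723, 0.204], [0.767, 0.225]]
scene pale 1209 [401.793 338.175] c [0.589 0.502] corners [[0.576, 0.41], [0.523, 0.427], [0.602, 0.585], [0.649, 0.569]]
```

Run:
```python
import numpy as np,cv2
a=np.load("pics/top0.npz")["pixels"][180:265,280:420,::-1]
b=np.load("pics/scene0.npz")["pixels"][130:240,240:350,::-1]
a=cv2.resize(a,None,fx=5,fy=5,interpolation=cv2.INTER_NEAREST)[:, :700]
cv2.imwrite("pics/c1.png",a)
```

```text
(no output)
```

View pics/c1.png

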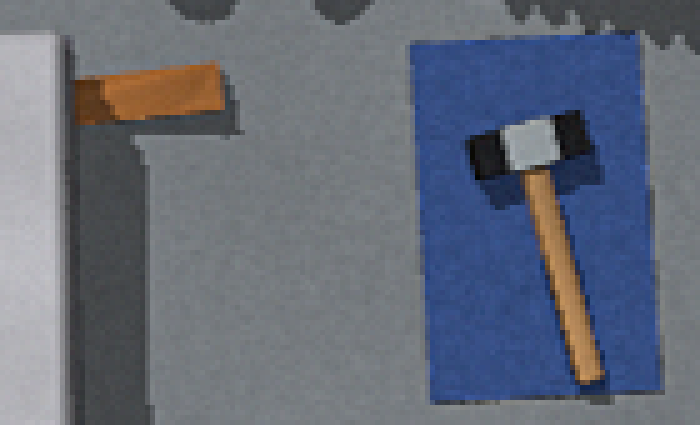

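The crop shows the mallet head centred at image (386,209) and its handle leaning about 14°. The wedge's back edge is at about (324,197), and the wedge is turned about 7° from square. I'll move above the mallet and look from there.

```bash
python3 -m handwheel '[[1,[0.97,-0.27,0.1],0],[1,[0.97,-0.27,0.1],0],[1,[0.97,-0.27,0.1],0],[1,[0.97,-0.27,0.1],0],[1,[0.97,-0.27,0.1],0],[1,[0.97,-0.27,0.1],0],[1,[0.97,-0.27,0.1],0],[1,[0.97,-0.27,0.1],0]]' 110
python3 -m handwheel '[[1,[0.97,-0.27,0.1],0],[1,[0.97,-0.27,0.1],0],[1,[0.97,-0.27,0.1],0],[1,[0.97,-0.27,0.1],0],[1,[0.97,-0.27,0.1],0],[1,[0.97,-0.27,0.1],0],[1,[0.97,-0.27,0.1],0],[1,[0.97,-0.27,0.1],0]]'
python3 -m handwheel '[[1,[0.97,-0.27,0.1],0],[1,[0,0,0],0],[1,[0,0,0],0]]'
python3 - <<'E'
from plant import arm
from h import *
d=arm.snapshot("wrist");np.savez("pics/w1.npz",**d);cv2.imwrite("pics/w1.png",d["pixels"][:,:,::-1]);print(d["fx"],d["cx"],d["cy"],d["extrinsics"].round(3).tolist(),arm.sense()["eef_rot"])
d=arm.snapshot("top");np.savez("pics/top1.npz",**d)
E
```

```text
time: 0.77
position: [0.3106, -0.4035, 0.211]
eef_rot: [-0.0, 0.991, 0.131, -0.0]
contact_force: [0.3, -0.5, -1.0]
finger_gap: 0.996
grasp_force: 0.0
time: 1.43
position: [0.4839, -0.3009, 0.1909]
eef_rot: [-0.0, 0.991, 0.131, -0.0]
contact_force: [-0.1, -0.4, 0.8]
finger_gap: 1.001
grasp_force: 0.0
time: 1.68
position: [0.5052, -0.2883, 0.1881]
eef_rot: [-0.0, 0.991, 0.132, -0.0]
contact_force: [-0.1, -0.5, -0.5]
finger_gap: 0.998
grasp_force: 0.0
309.70691628693146 319.572733220908 200.47231314772384 [[0.262, -0.913, -0.314, 0.587], [-0.965, -0.249, -0.083, -0.268], [-0.002, 0.325, -0.946, 0.331], [0.0, 0.0, 0.0, 1.0]] [-2.37099847e-04  9.91324115e-01  1.31439393e-01 -3.59466701e-04]
```

View pics/w1.png

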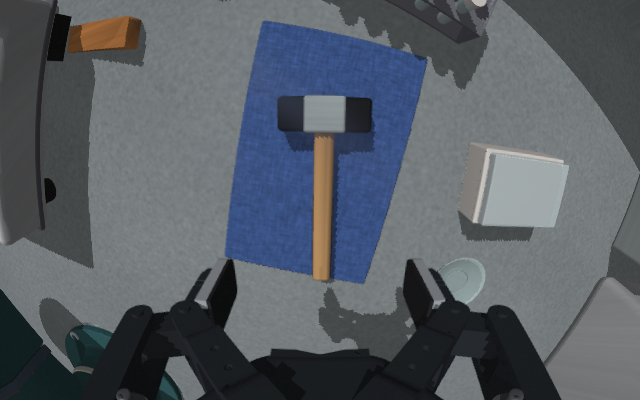

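The wrist view shows the mallet head spanning (278,97) to (371,132), with the handle running down to (321,280). The wedge's back face is near (140,17)–(138,48), and the foot is at (60,38).

```bash
python3 - <<'E'
from h import *
d=dict(np.load("pics/w1.npz"));f=lambda p,z:on(d,p,z,fray).round(4)
print("head",[f(p,.038).tolist() for p in((278,97),(371,97),(371,132),(278,131))])
H=cv2.cvtColor(d["pixels"],cv2.COLOR_RGB2HSV).astype(int);h,s,v=H[...,0],H[...,1],H[...,2]
m=(h<22)&(s>70)&(v>100);m[:,:250]=0;m[:,400:]=0;m[:130]=0
for b,st,c in blobs(m,500):
    P=np.array([f((np.argwhere(b[r]).mean(),r),.035) for r in range(st[1]+3,st[1]+st[3]-3,4)])
    k=np.polyfit(P[:,0],P[:,1],1);print("handle",st,P[0],P[-1],np.degrees(np.arctan(k[0])),k)
m=(h>100)&(h<125)&(s>90)&(v>40)
b=max(blobs(m,500),key=lambda t:t[1][4])[0];r=cv2.approxPolyDP(cv2.convexHull(np.argwhere(b)[:,::-1].astype(np.int32)),8,True)[:,0]
print("mat",[(p.tolist(),f(p,.004).tolist()) for p in r])
print("wedge top back",f((141,18),.029),f((139,48),.029),"thin side",f((67,26),.015),f((68,52),.013))
print("foot lower outer",f((72,14),.014),f((64,60),.014),"unit bottom edge",f((43,190),.034),f((41,230),.034),f((52,70),.034))
E
python3 - <<'E'
import numpy as np,cv2
a=np.load("pics/w1.npz")["pixels"][0:260,0:160,::-1]
cv2.imwrite("pics/c2.png",cv2.resize(a[:100],None,fx=5,fy=5,interpolation=cv2.INTER_CUBIC))
E
```

```text
head [[0.5782, -0.2292], [0.6014, -0.3131], [0.5692, -0.3227], [0.5467, -0.2371]]
handle [ 313  136   20  145 2521] [ 0.5497 -0.2806] [ 0.4033 -0.3181] 14.182870197782686 [ 0.25272081 -0.41974431]
mat [([426, 59], [0.6625, -0.3643]), ([362, 283], [0.3855, -0.3777]), ([225, 255], [0.3782, -0.2017]), ([263, 21], [0.6538, -0.1878])]
wedge top back [ 0.6359 -0.0555] [ 0.6023 -0.0629] thin side [0.6255 0.0797] [0.5909 0.0685]
foot lower outer [0.642  0.0763] [0.58   0.0729] unit bottom edge [0.4019 0.0822] [0.3333 0.0971] [0.5667 0.0732]
```

View pics/c2.png

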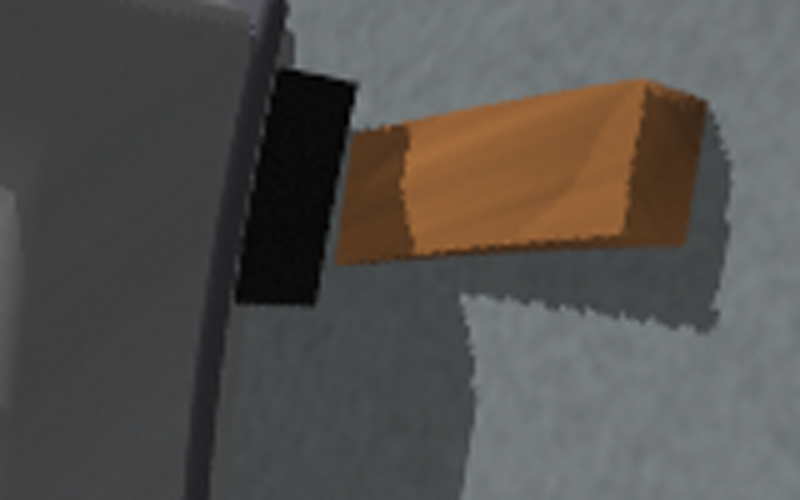

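```bash
python3 -m handwheel '[[1,[0.3,0.1,0.8],0.18],[1,[0.25,0.05,0.9],0],[1,[0,0,0.9],0],[1,[0,0,0.9],0],[1,[0,0,0.9],0],[1,[0,0,0.9],0],[1,[0,0,0.9],0],[1,[0,0,0.9],0]]'
python3 -m handwheel '[[0.4,[0,0,0.05],0],[0.15,[0,0,0],0],[0,[0,0,0],0],[0,[0,0,0],0],[0,[0,0,0],0],[0,[0,0,0],0],[0,[0,0,0],0],[0,[0,0,0],0]]' 110
python3 - <<'E'
from h import *
d=dict(np.load("pics/w1.npz"));f=lambda p,z:on(d,p,z,fray).round(4)
print("wt",f((129,16),.029),f((124.6,47),.029),"wb",f((141.6,20.5),0),f((137.4,48.5),0),"foot",f((71,17),.014),f((63.5,60.5),.014))
print("wedge edge",f((84,25),.0145),f((83,50),.0145))
t=dict(np.load("pics/top1.npz"));g=t["pixels"].astype(int)
P=[]
for r in range(195,265,5):
    row=g[r,280:310].mean(1);c=280+np.argmin(np.diff(row));P.append(on(t,(c+.5,r),.126))
P=np.array(P);print(P[::3],np.polyfit(P[:,0],P[:,1],1))
E
```

```text
time: 2.45
position: [0.5181, -0.29, 0.0106]
eef_rot: [0.0, 0.992, 0.123, 0.0]
contact_force: [0.3, 0.3, -0.6]
finger_gap: 1.002
grasp_force: 0.0
time: 3.12
position: [0.5194, -0.2896, 0.0116]
eef_rot: [0.001, 0.992, 0.123, 0.001]
contact_force: [-4.0, 2.2, 13.1]
finger_gap: 0.208
grasp_force: 109.3
wt [ 0.6375 -0.0378] [ 0.6018 -0.0424] wb [ 0.6375 -0.0371] [ 0.6029 -0.041 ] foot [0.6379 0.0768] [0.5793 0.0738]
wedge edge [0.627  0.0462] [0.5947 0.0379]
[[0.6160383  0.082303  ]
 [0.56167889 0.08581962]
 [0.50752824 0.07850973]
 [0.45362408 0.08201958]
 [0.39993198 0.07833705]] [0.02154294 0.07007144]
```

```bash
python3 -m handwheel '[[0,[0,0,-0.4],0],[0,[0,0,-0.8],0],[0,[0,0,0],0.6],[0,[0,0,0],0.6],[0,[0,0,0],0.6],[0,[0,0,0],0.6],[0,[0.3,-0.5,0],0],[0,[0.3,-0.7,0],0]]'
python3 -m handwheel '[[0,[0.3,-0.8,0],0],[0,[0.3,-0.8,0],0],[0,[0.3,-0.8,0],0],[0,[0.3,-0.8,0],0],[0,[0,-0.5,0],0],[0,[0,0,0],0],[0,[0,0,0],0]]'
python3 - <<'E'
from plant import arm
from h import *
print(arm.sense()["position"].round(4) if hasattr(arm.sense()["position"],"round") else arm.sense()["position"])
d=arm.snapshot("wrist");np.savez("pics/w2.npz",**d);cv2.imwrite("pics/w2.png",d["pixels"][:,:,::-1])
E
```

```text
time: 3.78
position: [0.5332, -0.2591, 0.0407]
eef_rot: [0.0, 1.0, 0.018, 0.0]
contact_force: [0.4, 0.3, -2.9]
finger_gap: 0.21
grasp_force: 108.0
time: 4.37
position: [0.5592, -0.1646, 0.0404]
eef_rot: [0.0, 1.0, 0.02, -0.0]
contact_force: [0.4, 0.4, -1.7]
finger_gap: 0.205
grasp_force: 108.0
[ 0.5592 -0.1646  0.0404]
```

View pics/w2.png

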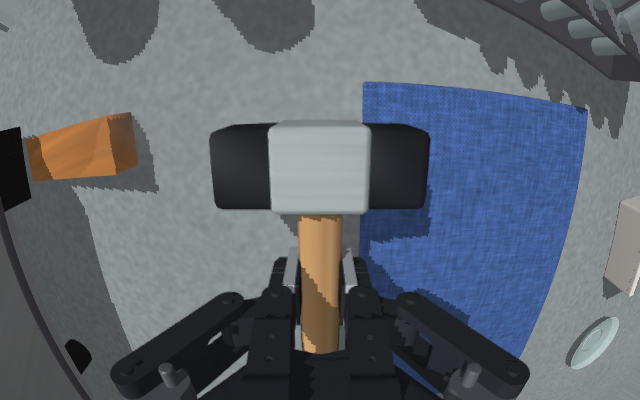

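The wrist view shows the mallet held squarely, with its head at (210–430, 123–210) above the bench. The wedge's back face is at about (103–137, 113–177), ahead of the striking face and roughly in line with it.

Run:
```python
from h import *
d=dict(np.load("pics/w2.npz"));f=lambda p,z:on(d,p,z,fray).round(4)
print("band top",[f(p,.067).tolist() for p in((272,126),(368,126),(368,212),(271,213))])
print("wedge back bottom",f((131,113),0),f((137,166),0),"top",f((102,121),.029),f((104,176),.029))
print("foot",f((20,127),.014),f((30,200),.014))
```

```text
band top [[0.6328, -0.1448], [0.6342, -0.181], [0.5997, -0.1838], [0.5976, -0.1444]]
wedge back bottom [ 0.6373 -0.0368] [ 0.6008 -0.0388] top [ 0.6352 -0.034 ] [ 0.6014 -0.0311]
foot [0.638  0.0768] [0.5763 0.0783]
```

```bash
python3 -m handwheel '[[0,[0,-0.5,0.4],0],[0,[0,-0.7,0.4],0],[0,[0,-0.7,0.4],0],[0,[0,-0.5,0],0],[0,[0,0,0],0],[0,[0,0,0],0]]'
python3 -m handwheel '[[0,[0,-0.16,0],0],[0,[0,-0.16,0],0],[0,[0,-0.16,0],0]]'
python3 -m handwheel '[[0,[0,-0.16,0],0]]'
python3 -m handwheel '[[0,[0,-0.16,0],0]]'
```

```text
time: 4.92
position: [0.5573, -0.1056, 0.0106]
eef_rot: [0.0, 1.0, 0.019, 0.0]
contact_force: [-0.3, 0.3, -2.6]
finger_gap: 0.207
grasp_force: 108.1
time: 5.17
position: [0.5568, -0.0935, 0.0104]
eef_rot: [0.0, 1.0, 0.018, 0.0]
contact_force: [-0.1, 0.2, -2.6]
finger_gap: 0.204
grasp_force: 108.1
time: 5.25
position: [0.5565, -0.0892, 0.0102]
eef_rot: [0.0, 1.0, 0.019, 0.0]
contact_force: [0.4, -0.5, -1.9]
finger_gap: 0.205
grasp_force: 108.1
time: 5.33
position: [0.5563, -0.085, 0.0102]
eef_rot: [0.0, 1.0, 0.019, 0.0]
contact_force: [0.3, -0.6, -2.4]
finger_gap: 0.208
grasp_force: 108.1
```

```bash
for i in 1; do :; done
python3 -m handwheel '[[0,[0,-0.16,0],0]]'|sed -n '1,4p'
python3 -m handwheel '[[0,[0,-0.16,0],0]]'|sed -n '1,4p'
python3 -m handwheel '[[0,[0,-0.16,0],0]]'|sed -n '1,4p'
```

```text
time: 5.42
position: [0.5562, -0.0809, 0.0101]
eef_rot: [0.0, 1.0, 0.019, 0.0]
contact_force: [1.4, -1.0, -2.5]
time: 5.5
position: [0.556, -0.0768, 0.0101]
eef_rot: [0.0, 1.0, 0.019, 0.0]
contact_force: [1.6, -0.4, -3.4]
time: 5.58
position: [0.5558, -0.0727, 0.0101]
eef_rot: [0.0, 1.0, 0.019, -0.0]
contact_force: [-0.5, -0.6, -2.1]
```

```bash
python3 -m handwheel '[[0,[0,-0.16,0],0]]'|sed -n '1,4p'
python3 -m handwheel '[[0,[0,-0.16,0],0]]'|sed -n '1,4p'
```

```text
time: 5.67
position: [0.5556, -0.0688, 0.01]
eef_rot: [0.0, 1.0, 0.019, -0.0]
contact_force: [-0.8, -0.2, -2.7]
time: 5.75
position: [0.5555, -0.0648, 0.01]
eef_rot: [0.0, 1.0, 0.019, 0.0]
contact_force: [-0.2, -0.4, -2.2]
```

```bash
python3 -m handwheel '[[0,[0,-0.16,0],0]]'|sed -n '1,4p'
```

```text
time: 5.83
position: [0.5554, -0.0608, 0.01]
eef_rot: [0.0, 1.0, 0.019, -0.0]
contact_force: [0.2, -0.1, -3.0]
```

```bash
python3 -m handwheel '[[0,[0,-0.16,0],0]]'|sed -n '1,4p'
```

```text
time: 5.92
position: [0.5552, -0.0568, 0.01]
eef_rot: [0.0, 1.0, 0.019, 0.0]
contact_force: [1.0, -1.0, -2.7]
```

```bash
python3 -m handwheel '[[0,[0,-0.1,0],0]]'|sed -n '1,4p'
```

```text
time: 6.0
position: [0.555, -0.0541, 0.01]
eef_rot: [-0.0, 1.0, 0.019, -0.0]
contact_force: [-0.0, -0.5, -1.8]
```

```bash
cat > look.py <<'E'
import sys
from plant import arm
from h import *
d=arm.snapshot("wrist");np.savez(f"pics/{sys.argv[1]}.npz",**d);cv2.imwrite(f"pics/{sys.argv[1]}.png",d["pixels"][:,:,::-1])
f=lambda p,z:on(d,p,z,fray).round(4).tolist()
H=cv2.cvtColor(d["pixels"],cv2.COLOR_RGB2HSV).astype(int);h,s,v=H[...,0],H[...,1],H[...,2]
m=(h<20)&(s>100)&(v>50);m[:,260:]=0
for b,st,c in blobs(m,150):
    a=cv2.approxPolyDP(cv2.convexHull(np.argwhere(b)[:,::-1].astype(np.int32)),3,True)[:,0]
    print(st,[(p.tolist(),f(p,.027)) for p in a])
E
python3 look.py w3
```

```text
[  0   0  32  17 339] [([31, 0], [0.7117, 0.1168]), ([15, 16], [0.7063, 0.1336]), ([0, 7], [0.7193, 0.1559]), ([0, 0], [0.7249, 0.1574])]
[  86  104  143   84 9433] [([226, 104], [0.637, -0.0134]), ([228, 123], [0.629, -0.0143]), ([212, 187], [0.6008, -0.0058]), ([94, 181], [0.6025, 0.063]), ([86, 120], [0.6342, 0.0641])]
```

View pics/w3.png

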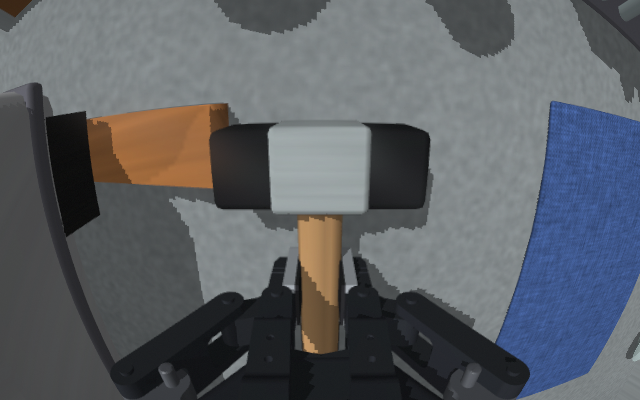

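The wedge now sits square against the mallet face, spanning (86–228, 104–187), and its whole width is under the foot. I'll keep advancing.

```bash
python3 -m handwheel '[[0,[0,-0.14,0],0]]'|sed -n '2p;4p'
python3 -m handwheel '[[0,[0,-0.14,0],0]]'|sed -n '2p;4p'
```

```text
position: [0.5551, -0.0512, 0.01]
contact_force: [0.1, -0.5, -2.5]
position: [0.5549, -0.0476, 0.01]
contact_force: [0.1, -1.2, -2.8]
```

```bash
python3 -m handwheel '[[0,[0,-0.14,0],0]]'|sed -n '2p;4p'
```

```text
position: [0.5547, -0.044, 0.01]
contact_force: [-0.0, -4.0, -2.7]
```

```bash
python3 -m handwheel '[[0,[0,-0.14,0],0]]'|sed -n '2p;4p'
```

```text
position: [0.5546, -0.0413, 0.0101]
contact_force: [-1.3, -14.6, -1.7]
```

```bash
python3 -m handwheel '[[0,[0,-0.14,0],0]]'|sed -n '2p;4p'
```

```text
position: [0.5546, -0.039, 0.0102]
contact_force: [-3.1, -24.5, -3.1]
```

```bash
python3 -m handwheel '[[0,[0,0.2,0],0],[0,[0.06,0.2,0],0],[0,[0.06,0.1,0],0],[0,[0,0,0],0]]'|sed -n '2p;4p'
python3 -m handwheel '[[0,[0,-0.167,0],0],[0,[0,-0.167,0],0]]'|sed -n '2p;4p'
python3 -m handwheel '[[0,[0,-0.167,0],0]]'|sed -n '2p;4p'
```

```text
position: [0.5584, -0.05, 0.01]
contact_force: [-0.7, 0.8, -2.1]
position: [0.5575, -0.0409, 0.0099]
contact_force: [-0.1, -0.2, -1.5]
position: [0.557, -0.0381, 0.01]
contact_force: [-3.6, -29.7, -2.1]
```

```bash
python3 -m handwheel '[[0,[0,-0.1,0],0]]'|sed -n '2p;4p'
```

```text
position: [0.5571, -0.0372, 0.0102]
contact_force: [-4.6, -34.5, -1.9]
```

```bash
python3 -m handwheel '[[0,[0,0.2,0],0],[0,[0,0.2,0],0],[0,[0,0.1,0],0],[0,[0,0,0],0]]'|sed -n '2p;4p'
python3 -m handwheel '[[0,[0,-0.167,0],0],[0,[0,-0.167,0],0]]'|sed -n '2p;4p'
python3 -m handwheel '[[0,[0,-0.167,0],0]]'|sed -n '2p;4p'
```

```text
position: [0.5578, -0.0471, 0.01]
contact_force: [-0.2, -0.2, -2.8]
position: [0.5573, -0.0384, 0.01]
contact_force: [-6.5, -15.8, -2.0]
position: [0.5568, -0.0366, 0.01]
contact_force: [-6.6, -37.0, -1.3]
```

```bash
python3 -m handwheel '[[0,[0,-0.04,0],0]]'|sed -n '2p;4p'
```

```text
position: [0.5569, -0.0365, 0.0102]
contact_force: [-5.7, -33.9, -1.8]
```

```bash
python3 -m handwheel '[[0,[0,0.2,0],0],[0,[0,0.2,0],0],[0,[0,0.1,0],0],[0,[0,0,0],0]]'|sed -n '2p;4p'
python3 -m handwheel '[[0,[0,-0.167,0],0],[0,[0,-0.167,0],0]]'|sed -n '2p;4p'
python3 -m handwheel '[[0,[0,-0.167,0],0]]'|sed -n '2p;4p'
python3 -m handwheel '[[0,[0,0.2,0],0],[0,[0,0.2,0],0],[0,[0,0.1,0],0],[0,[0,0,0],0]]'|sed -n '2p;4p'
python3 -m handwheel '[[0,[0,-0.167,0],0],[0,[0,-0.167,0],0]]'|sed -n '2p;4p'
python3 -m handwheel '[[0,[0,-0.167,0],0]]'|sed -n '2p;4p'
python3 -m handwheel '[[0,[0,0,0],0]]'|sed -n '2p;4p'
```

```text
position: [0.5577, -0.046, 0.01]
contact_force: [0.9, -0.3, -3.3]
position: [0.5572, -0.0375, 0.0099]
contact_force: [-7.0, -21.3, -3.2]
position: [0.5565, -0.0359, 0.01]
contact_force: [-8.0, -40.5, -0.4]
position: [0.5578, -0.046, 0.01]
contact_force: [1.0, -0.2, -2.9]
position: [0.5573, -0.0373, 0.01]
contact_force: [-7.4, -17.2, -2.2]
position: [0.5566, -0.0357, 0.01]
contact_force: [-9.7, -41.6, 0.3]
position: [0.5569, -0.0362, 0.0102]
contact_force: [-6.5, -27.1, -1.8]
```

```bash
python3 -m handwheel '[[0,[0,0.2,0],0],[0,[0,0.2,0],0],[0,[0,0.1,0],0],[0,[0,0,0],0]]'|sed -n '2p;4p'
python3 -m handwheel '[[0,[0,-0.167,0],0],[0,[0,-0.167,0],0]]'|sed -n '2p;4p'
python3 -m handwheel '[[0,[0,-0.167,0],0]]'|sed -n '2p;4p'
python3 -m handwheel '[[0,[0,0.2,0],0],[0,[0,0.2,0],0],[0,[0,0.1,0],0],[0,[0,0,0],0]]'|sed -n '2p;4p'
python3 -m handwheel '[[0,[0,-0.167,0],0],[0,[0,-0.167,0],0]]'|sed -n '2p;4p'
python3 -m handwheel '[[0,[0,-0.167,0],0]]'|sed -n '2p;4p'
python3 -m handwheel '[[0,[0,0.5,0],0],[0,[0,0.5,0],0],[0,[0,0.5,0],0],[0,[0,0.5,0],0],[0,[0,0,0],0]]'|sed -n '2p;4p'
python3 look.py w4
```

```text
position: [0.5578, -0.046, 0.01]
contact_force: [-0.4, 0.3, -2.4]
position: [0.5573, -0.0372, 0.01]
contact_force: [-6.9, -14.0, -2.5]
position: [0.5564, -0.0356, 0.01]
contact_force: [-9.9, -41.1, -1.1]
position: [0.5578, -0.0459, 0.01]
contact_force: [0.2, -0.6, -2.7]
position: [0.5573, -0.0372, 0.01]
contact_force: [-5.1, -11.6, -2.5]
position: [0.5564, -0.0355, 0.0099]
contact_force: [-9.9, -39.7, -0.8]
position: [0.5596, -0.0857, 0.01]
contact_force: [-0.3, 0.6, -1.6]
[  50  114  103   78 6240] [([152, 176], [0.6101, -0.0068]), ([125, 191], [0.6023, 0.0107]), ([59, 187], [0.6035, 0.0616]), ([50, 129], [0.6366, 0.0628]), ([139, 114], [0.6393, -0.0021])]
```

View pics/w4.png

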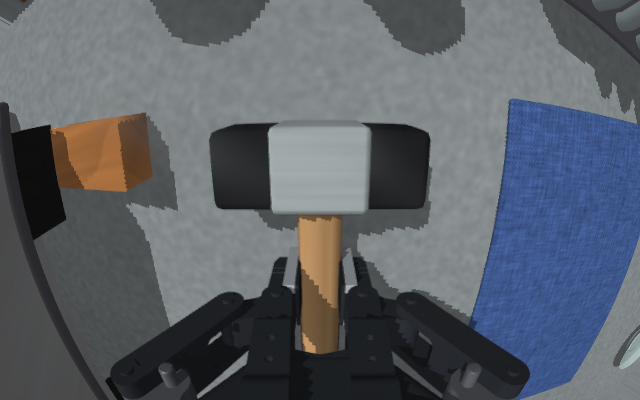

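The wedge is seated at (50–152, 114–191) with the foot resting on it. I'll check its yaw from the top back corners at about (121,120) and (125,191).

Run:
```python
from h import *
d=dict(np.load("pics/w4.npz"));f=lambda p,z:on(d,p,z,fray).round(4)
print(f((121,120),.029),f((125,191),.029),"bottom",f((146,114),0),f((152,177),0),"foot",f((52,125),.014),f((65,218),.014))
g=d["pixels"].astype(int)
for r in (135,150,165,180):print(r,g[r,112:135,0].tolist())
```

```text
[0.6373 0.0073] [0.603  0.0092] bottom [0.6379 0.0106] [0.6022 0.0097] foot [0.6381 0.0755] [0.5786 0.0769]
135 [161, 161, 161, 161, 160, 160, 158, 122, 98, 98, 97, 97, 96, 95, 95, 94, 94, 94, 93, 93, 93, 90, 90]
150 [162, 162, 162, 161, 162, 162, 162, 161, 102, 96, 96, 94, 94, 94, 94, 92, 91, 91, 90, 88, 88, 87, 87]
165 [160, 162, 162, 162, 162, 162, 162, 163, 162, 161, 139, 125, 92, 91, 91, 89, 89, 88, 88, 89, 90, 90, 90]
180 [168, 168, 168, 168, 168, 168, 168, 168, 168, 168, 168, 166, 165, 159, 96, 95, 96, 95, 96, 96, 96, 98, 97]
```

```bash
python3 -m handwheel '[[0,[0,0.2,-0.6],0],[0,[-0.1,0.7,-0.6],0],[0,[-0.3,0.9,0],0],[0,[-0.3,0.9,0],0],[0,[-0.3,0.9,0],0],[0,[-0.3,0.9,0],0],[0,[-0.3,0.9,0],0],[0,[-0.3,0.9,0],0]]'
python3 -m handwheel '[[0,[0,0.9,0],0],[0,[0,0.9,0],0],[0,[0,0,0],-0.6],[0,[0,0,0],-0.6],[0,[0,0,0],-0.6],[0,[0,0,0],-0.6],[0,[0,0,0.5],0],[0,[0,0,0.4],0]]'
python3 -m handwheel '[[0,[0,0,0.1],0],[0,[0,0,0.05],0],[0,[0,0,0],0]]'
```

```text
time: 11.35
position: [0.5172, -0.2433, 0.04]
eef_rot: [-0.0, 1.0, 0.019, 0.0]
contact_force: [1.3, 0.6, -2.2]
finger_gap: 0.205
grasp_force: 111.0
time: 12.02
position: [0.5196, -0.2874, 0.0172]
eef_rot: [0.0, 0.992, 0.123, 0.0]
contact_force: [0.4, -0.2, -3.3]
finger_gap: 0.209
grasp_force: 111.0
time: 12.27
position: [0.5192, -0.2873, 0.0135]
eef_rot: [-0.0, 0.992, 0.123, -0.0]
contact_force: [-0.3, 0.2, -2.7]
finger_gap: 0.204
grasp_force: 111.0
```

```bash
python3 -m handwheel '[[0,[0,0,0.05],0],[0,[0,0,0],0]]'
python3 -m handwheel '[[0,[0,0,0.04],0],[0,[0,0,0],0]]'
```

```text
time: 12.43
position: [0.5195, -0.2876, 0.0127]
eef_rot: [0.0, 0.992, 0.123, 0.0]
contact_force: [0.4, -0.2, -2.5]
finger_gap: 0.21
grasp_force: 111.0
time: 12.6
position: [0.5195, -0.2877, 0.0117]
eef_rot: [0.0, 0.992, 0.123, 0.0]
contact_force: [0.5, -0.3, -1.4]
finger_gap: 0.203
grasp_force: 111.1
```

```bash
python3 -m handwheel '[[0,[0,0,0.03],0],[0,[0,0,0],0]]'|sed -n '2p;4p'
python3 -m handwheel '[[0.4,[0,0,0],0],[0.7,[0,0,0],0],[0.7,[0,0,0],0],[0.8,[0,0,0],0],[0.8,[0,0,0],0]]'
python3 -m handwheel '[[0.8,[0,0,-0.3],0],[0.8,[0,0,-0.6],0],[0.8,[0,0,-0.9],0],[0.8,[0,0,-0.9],0],[0.8,[0,0,-0.9],0],[0.8,[0,0,-0.9],0],[0.8,[0,0,-0.9],0],[0.8,[0,0,0],0]]'
python3 -m handwheel '[[0.8,[-0.5,0,-0.5],0],[0.8,[-0.5,0,-0.5],0],[0.8,[-0.5,0,0],0],[0.8,[-0.5,0,0],0],[0.8,[0,0,0],0],[0.8,[0,0,0],0]]'
python3 look.py w5
```

```text
position: [0.5196, -0.2877, 0.0116]
contact_force: [-2.5, 2.5, 8.8]
time: 13.18
position: [0.5194, -0.2876, 0.0108]
eef_rot: [-0.0, 0.992, 0.123, 0.0]
contact_force: [0.9, 0.6, -0.1]
finger_gap: 0.793
grasp_force: 0.0
time: 13.85
position: [0.5207, -0.2886, 0.1505]
eef_rot: [0.002, 0.992, 0.123, 0.002]
contact_force: [1.1, 0.0, 0.4]
finger_gap: 0.797
grasp_force: 0.0
time: 14.35
position: [0.4698, -0.2999, 0.1705]
eef_rot: [-0.0, 0.992, 0.123, -0.0]
contact_force: [-0.2, 0.3, -0.6]
finger_gap: 0.803
grasp_force: 0.0
[ 54   0  46  25 943] [([99, 0], [0.6231, -0.0127]), ([95, 20], [0.5993, -0.0144]), ([54, 24], [0.5963, 0.0605]), ([59, 0], [0.6273, 0.0619])]
```

View pics/w5.png

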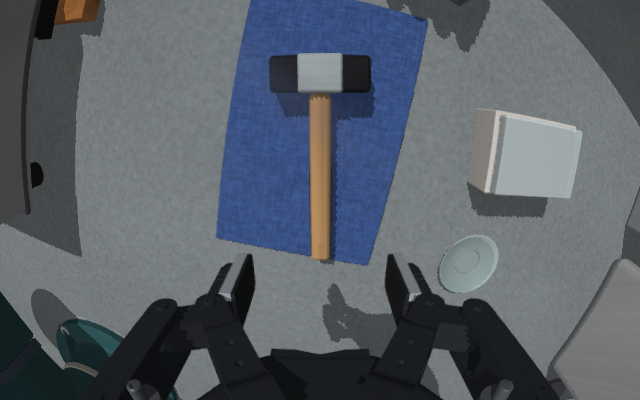

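The mallet is flat on the mat and released, with its head at (320,73) and handle end at (320,258). The wedge is still in place at the upper left.

```bash
python3 -c "
from plant import arm
print(arm.finish_job())"
```

```text
the job is handed in; nothing more can be done
None
```

The job is handed in: the wedge sits square and tight under the short foot, with the last taps moving it about 0.1 mm (highest force reading about 42 N), and the mallet lies flat on its mat, released.

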